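Pack and latch the kit case

TASK

Pack the small fastener carton into the grey kit case: set it in the fitted recess, flat on the recess floor so that its top is flush, then close the clear lid fully, and only then turn both red turnbuttons square across the edge of the lid so that it is secured. Leave the black tape roll and the pen cup where they are, upright.

Things in the scene. Friction and masses are not known exactly. Their poses are not given: they have to be found in the camera images.
- carton: small cream and red card box of fasteners, 60 (its x) x 88 (its y) x 45 mm high, 0.2 to 0.4 kg, standing flat on the worktop. Origin at the centre of its underside. Grasp it across its 60 mm width.
- case: grey kit case fixed on the worktop; box 180 (its x) x 150 (its y) mm, walls 58 mm high, filled with a dark insert whose top is at z 54 mm. Origin at the centre of the box's underside. Hinge along its +y side; a latch rail 30 mm wide runs along its -y side outside the box (y -75 to -105 mm, top at z 66 mm, flush with the shut lid's top).
- pocket (a point): centre of the yellow recess floor, at the case's centre, 9 mm above the worktop; axes as the case. Recess 67 (x) x 95 (y) mm, 45 mm deep, open above: the carton fits with its x along the case's x (or half a turn round), 3.5 mm free all round. The two walls facing x have finger notches in the middle, 44 mm wide (y), 27 mm outward (x), floor at case z 20 mm, so the holding fingers may go down too.
- lid (a joint): clear lid with grey frame, 176 (x) x 150 (y) x 8 mm; 0 = shut (its top then at case z 66 mm), grows as it opens up and over to the case's +y side (1.57 = upright). Stiff hinge: it stays where it is left. About 0.3 Nm moves it.
- lid_hinge (a point): middle of the lid's hinge axis, at case (0, 79, 62) mm; axes as the case, the axis runs along x. The lid's mid-plane passes through the axis.
- lid_edge (a point): middle of the lid's free edge on its outer (upper) face, 154 mm from the hinge axis and 4 mm outward of the mid-plane
- button_far (a joint): red turnbutton on the rail at case x +45 mm: bar 68 x 15 mm, 16 mm high (case z 68 to 84 mm), turning about an upright pivot in its middle. 0 = along the rail (clear of the lid), 1.57 = square across the lid edge (its stop). It turns counterclockwise seen from above, so its +x end moves to +y over the lid. Starts at 0 to 0.3; stays where left; needs about 2 N at its end.
- far_pivot (a point): pivot of button_far, at the bar's top face, case (45, -90, 84) mm; axes as the case
- far_tip (a point): that end of button_far that swings over the lid, at the bar's top face, 34 mm from the pivot
- button_near (a joint): the other red turnbutton, at case x -45 mm, same sizes, mirrored: 0 = along the rail, 1.57 = across the lid edge (its stop); it turns clockwise seen from above, so its -x end moves to +y over the lid. Starts at 0 to 0.3.
- near_pivot (a point): pivot of button_near, at the bar's top face, case (-45, -90, 84) mm; axes as the case
- near_tip (a point): that end of button_near that swings over the lid, at the bar's top face, 34 mm from the pivot
- black_tape: roll of black tape lying flat, 67 mm across, 20 mm high; bystander; origin at the centre of its underside
- cup: white pen cup with a blue band, 74 mm across, 84 mm high; bystander; origin at the centre of its underside
Not all that is in view belongs to the job. Several things look just like the carton: the one meant starts nearest to the robot's base.

How it is judged:
On the way, in this order (a step that is already met when the one before it is completed fails the run):
1. the carton is down flush in the recess, lid still open (horizontal distance between carton and pocket below 0.008 m and z of carton in the frame of pocket below 0.004 m and angle between carton's own z axis and vertical below 0.06 rad and value of joint lid above 0.3 rad), for 0.2 s.
2. the lid is shut on it (horizontal distance between carton and pocket below 0.008 m and z of carton in the frame of pocket below 0.004 m and angle between carton's own z axis and vertical below 0.06 rad and value of joint lid below 0.05 rad), for 0.2 s.
3. one turnbutton is across the lid edge (value of joint lid below 0.05 rad and value of joint any of button_far, button_near above 1.35 rad), for 0.2 s.
4. both turnbuttons are across the lid edge (value of joint lid below 0.05 rad and value of joint each of button_far, button_near above 1.35 rad), for 0.2 s.
At the end, for the whole second after the job is handed in: The carton rests in the recess (centre within 8 mm, underside within 4 mm of the recess floor, tilt under 0.06 rad), the lid is shut (under 0.05 rad), both turnbuttons are turned across its edge (over 1.35 of 1.57 rad), the cup and tape stand upright (within 0.1 rad) (all of step 4 and horizontal distance between carton and pocket below 0.008 m and z of carton in the frame of pocket below 0.004 m and angle between carton's own z axis and vertical below 0.06 rad and linear speed of carton below 0.02 m/s and angle between each of cup, black_tape's own z axis and vertical below 0.1 rad); the robot touches nothing.
It fails at once if a turnbutton is turned towards the lid (over 0.6 rad) while the lid is not shut (over 0.1 rad) (value of joint lid above 0.1 rad and value of joint any of button_far, button_near above 0.6 rad).
It fails at once if the cup or the black tape roll is moved by more than 30 mm (distance of any of cup, black_tape from where it was at the start of the episode above 0.03 m).
It also fails if it takes over 72 s, if anything falls off the work surface, if the arm or the gripper's body presses on something with over 40 N, if the wrist force passes 120 N, or if a joint passes its speed limit or range.

ROBOT

A 6-joint arm with a two-finger parallel gripper is mounted at the origin on a cart in front of the work surface, level with it; the furniture and walls round the work are solid. World frame = base frame: x ahead of the robot, y to its left, z up, the work surface at z = 0. Lengths are in m, angles in rad, forces in N, time in s.
With the tool pointing down it reaches from about 0.3 to 0.875 m from the base axis. Payload 6.4 kg.
Tool frame: the origin (TCP) lies midway between the tips of the shut fingers; the grasp point (between the pads) lies grasp_offset behind it (grasp_offset is the distance from the TCP to the grasp point, in m); z points along the fingers, y is the line along which they close (so a half turn about z gives the same grasp; the last joint's range is limited). The gripper opens to 88 mm and grips with 3 to 60 N. Pads are 18 mm wide; open, the fingers measure 123 mm over their backs; the gripper's body (75 mm by 187 mm) begins 45 mm behind the grasp point.
Start: joints at [-1.492, 0.181, 1.607, -0, 1.354, -0.206], TCP at [0.162, -0.552, 0.239] pointing down, gripper open.
Joint ranges: [-2.99, 2.99], [-0.89, 2.07], [0.3, 2.58], [-1.14, 4.28], [0, 2.63], [-3.12, 3.12]. Speed limits (rad/s): [2.57, 2.57, 3.01, 3.14, 3.14, 3.14].

INTERFACE

Orientations are given as a unit quaternion [w, x, y, z].
In Python, from rig import * gives the robot as it stands. The module is installed in compiled form; this text tells all that it offers.
- The arm moves only by the tool apply_moves, never from a script. Its argument "targets" is a list of rows, each a list of 4 numbers: the shift along the tool's x, y, z in m, then the turn about the tool's z in rad. In form: [[tx, ty, tz, yaw], ...]. A call has 1 to 8 rows; each row shifts and turns the commanded pose from where the row before left it, along the tool's axes as they then stand; what a row does not reach is not made up. A row lasts 1/8 s, in which the tool goes at most 62.5 mm and 10.7 degrees, less where a joint would pass 70% of its speed; a pose out of reach is approached as far as the arm can. A call is refused whole if a number of a shift passes 0.0625 or a number of a turn 0.188, either way. A call with a gripper value outside its range is refused whole. "jaw" is the opening, from -1 (shut) to 1 (fully open), set as the call begins (left out, the last holds). The fingers move at their own pace and stop on an object; the grip force is fixed at half the most. Time passes only in rows, so rows that do not move let the fingers close. It gives the time, the measured TCP pose, the force, the opening and the grip force at its end, in the units of the state.
- observe(): the state, without advancing time (a new reading comes with each control period).
- read_camera(name): name is "scene" or "side" or "wrist"; returns a dict with "color" (420x560x3 uint8, red, green, blue), "mtx" (3x3 intrinsics, pixels), "rvec" (rotation vector, rad) and "tvec" (3), from world to camera coordinates, as OpenCV has them. Camera axes: x right, y down, z forward; pixel columns grow to the right and rows downward; lengths in m; the calibration is good to about 2 mm. A picture is of the moment at which its call begins. There is no depth.
- sign_off(): hands the job in; it is judged then, once.
The state is a dict: "t": time; "qpos": joint angles; "joint_velocities": joint speeds; "effort": joint torques, N m; "tcp_pos": TCP position; "eef_rot": TCP orientation; "wrist_force": force on the tool from outside, world axes, zero at the start; "wrist_torque": the same for the moment, N m; "finger_gap": finger opening in m; "finger_force": force on a finger pad.
Only numpy, scipy, OpenCV 4.12 (cv2) and the standard library are available. Lean on these libraries where they do the work, as an engineer would, in place of code of your own. Each camera call takes 0.05 s, during which the arm holds its last target. There are 200 camera calls.

## Working session

There is one attempt and no reset: what is moved stays moved. The work goes in short steps, Python scripts to look and compute and a tool call to move; the robot and the scene stay as the last step left them, time stands still between calls to the robot, and variables do not carry over. Pictures are saved under pics/ and viewed, at most 10 in all, crops included, and the job is handed in when it is done.

Besides the shell and the picture viewer there is one more tool, called after "Emit:" as a command line: name --pt "numbers of a row" for each row, then --argument value for the rest. apply_moves: Moves the arm, as the interface text tells. Its arguments: {"type":"object","properties":{"targets":{"type":"array","items":{"type":"array","items":{"type":"number"}}},"jaw":{"type":"number"}},"required":["targets"]}

```bash
mkdir -p pics
cat > h.py <<'E'
from rig import *
import numpy as np, cv2
def cam(n,save=None):
    c=read_camera(n); c['R']=cv2.Rodrigues(np.array(c['rvec'],float))[0]; c['t']=np.array(c['tvec'],float).ravel(); c['K']=np.array(c['mtx'],float)
    if save: cv2.imwrite('pics/'+save,cv2.cvtColor(c['color'],cv2.COLOR_RGB2BGR))
    return c
def ray(c,u,v):
    d=c['R'].T@np.linalg.inv(c['K'])@np.array([u,v,1.]); return -c['R'].T@c['t'],d
def onz(c,u,v,z):
    o,d=ray(c,u,v); return o+d*(z-o[2])/d[2]
def proj(c,P):
    p=c['K']@(c['R']@np.array(P,float)+c['t']); return p[:2]/p[2]
def two(c1,p1,c2,p2):
    A=[];b=[]
    for c,p in((c1,p1),(c2,p2)):
        o,d=ray(c,*p); d/=np.linalg.norm(d); M=np.eye(3)-np.outer(d,d); A.append(M); b.append(M@o)
    return np.linalg.lstsq(np.vstack(A),np.hstack(b),rcond=None)[0]
E
python3 - <<'E'
from h import *
a=cam('scene');b=cam('side');c=cam('wrist')
im=lambda x:cv2.cvtColor(x['color'],cv2.COLOR_RGB2BGR)
cv2.imwrite('pics/a.png',cv2.resize(im(a),(800,600),interpolation=cv2.INTER_CUBIC));cv2.imwrite('pics/b.png',cv2.resize(im(b),(800,600),interpolation=cv2.INTER_CUBIC))
for x in(a,b,c): print(-x['R'].T@x['t'],x['R'][2],x['K'][0,0])
s=observe();print(s)
try: print(grasp_offset)
except Exception as e: print(e)
E
```

```text
[ 0.0277814  -0.51572312  0.4242787 ] [ 0.56373547  0.70763113 -0.4259818 ] 390.22897520931167
[-0.18893074 -0.04508929  1.10118352] [ 0.56701512  0.08731303 -0.81906672] 467.076335000448
[ 0.22969162 -0.53244837  0.38384609] [-0.26148438 -0.07347263 -0.96240724] 311.75045263017694
{'t': 0.15, 'qpos': array([-1.49229842e+00,  1.81333411e-01,  1.60774225e+00, -1.41721271e-05,
        1.35377208e+00, -2.06294274e-01]), 'joint_velocities': array([-0.00037991, -0.00305103, -0.00334922, -0.00106993,  0.00125539,
       -0.00010694]), 'effort': array([ 7.86763467e-04, -4.34230328e+01, -3.42171729e+01,  7.02501554e-02,
        3.57029575e-02, -8.34073376e-05]), 'tcp_pos': array([ 0.16153573, -0.55144218,  0.23805532]), 'eef_rot': array([-6.26706608e-04,  9.89878384e-01,  1.41916844e-01,  3.31669733e-05]), 'wrist_force': array([-0.61433619, -0.78084728,  0.72296372]), 'wrist_torque': array([-0.03998305,  0.04467129,  0.03024339]), 'finger_force': 0.0, 'finger_gap': 0.08803060907020628}
0.0187
```

View pics/a.png

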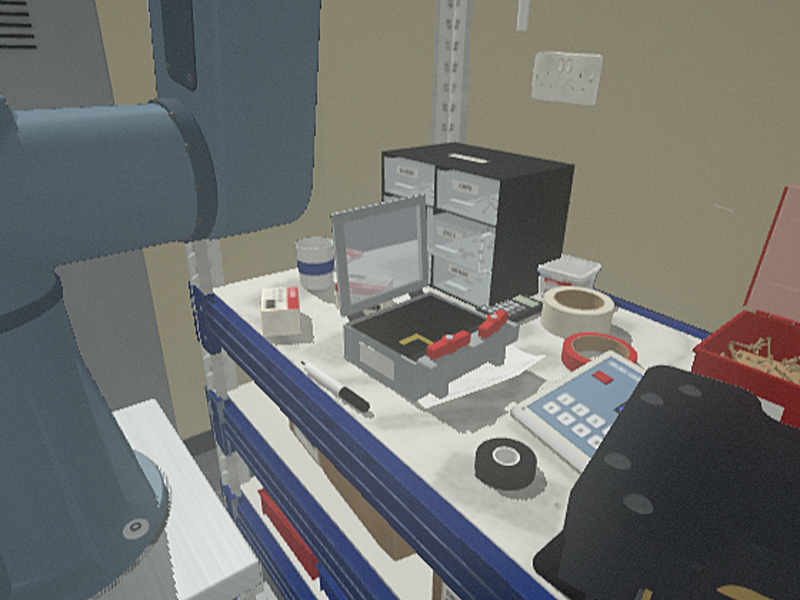

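View pics/b.png

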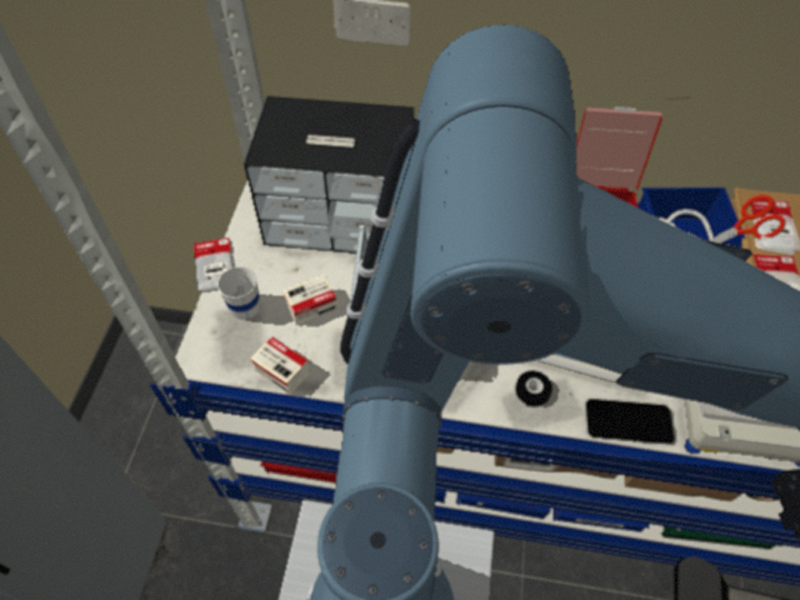

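Run:
```python
from h import *
a=cam('scene');b=cam('side')
f=1/1.42857
for n,p in dict(nearbox=(280,362),mid=(310,297),behind=(213,262),r1=(775,225),r2=(775,265)).items(): print(n,onz(b,p[0]*f,p[1]*f,.045))
print('tape',onz(b,533*f,388*f,.02),onz(a,505*f,460*f,.02))
print('cup top',onz(b,239*f,282*f,.084),onz(a,315*f,243*f,.084))
print('btn near',onz(a,448*f,338*f,.084),'far',onz(a,493*f,318*f,.084))
print('recess',onz(a,415*f,342*f,.054),'hinge corners z62',onz(a,345*f,316*f,.062),onz(a,427*f,290*f,.062))
print('lid top',two(a,(333*f,212*f),a,(333*f,212*f)))
# rail corners front bottoms
for p in [(345,357),(432,400),(518,350)]: print(onz(a,p[0]*f,p[1]*f,0))
cv2.imwrite('pics/c.png',cv2.resize(cv2.cvtColor(b['color'][150:290,110:260],cv2.COLOR_RGB2BGR),None,fx=4,fy=4,interpolation=cv2.INTER_CUBIC))
cv2.imwrite('pics/d.png',cv2.resize(cv2.cvtColor(a['color'][125:290,180:390],cv2.COLOR_RGB2BGR),None,fx=3.6,fy=3.6,interpolation=cv2.INTER_CUBIC))
```

```text
nearbox [0.373367   0.25057826 0.045     ]
mid [0.52313888 0.23062211 0.045     ]
behind [0.57489622 0.44272852 0.045     ]
r1 [ 0.86680176 -0.69222958  0.045     ]
r2 [ 0.75539122 -0.6748179   0.045     ]
tape [ 0.4097105  -0.20863292  0.02      ] [ 0.40861808 -0.2160192   0.02      ]
cup top [0.50853256 0.36107197 0.084     ] [0.5067639  0.35682508 0.084     ]
btn near [ 0.46081385 -0.06166361  0.084     ] far [ 0.54939002 -0.05541069  0.084     ]
recess [ 0.45473774 -0.00357593  0.054     ] hinge corners z62 [0.41182605 0.10562969 0.062     ] [0.56981794 0.10829929 0.062     ]
lid top [ 0.28792623 -0.07909068  0.28021388]
[0.4041976  0.09662435 0.        ]
[ 0.43683855 -0.06357362  0.        ]
[ 0.62926554 -0.04147555  0.        ]
```

View pics/c.png

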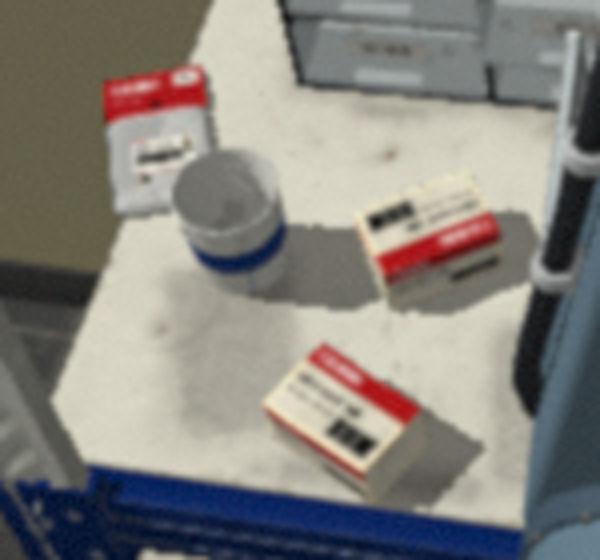

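View pics/d.png

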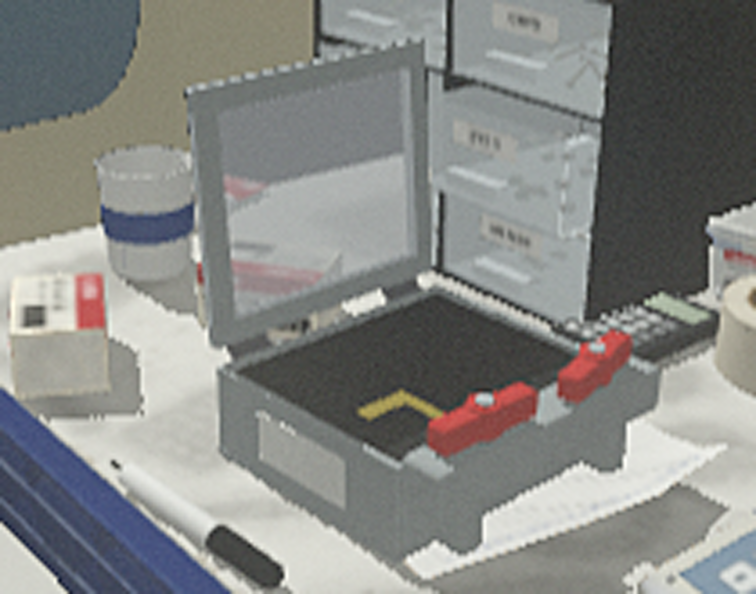

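```bash
cat >> h.py <<'E'
def phi():
    from scipy.spatial.transform import Rotation as Ro
    q=observe()['eef_rot']; x=Ro.from_quat([q[1],q[2],q[3],q[0]]).apply([1,0,0]); return np.arctan2(x[1],x[0])
def plan(wps,p=None,ph=None,vmax=.06,wmax=.18):
    """wps: (x,y,z,phi) world TCP, tool down; prints how far in tool axes per row"""
    if p is None: p=np.array(observe()['tcp_pos'],float)
    if ph is None: ph=phi()
    for w in wps:
        d=np.array(w[:3])-p; dp=w[3]-ph; n=int(max(np.ceil(np.linalg.norm(d)/vmax),np.ceil(abs(dp)/wmax),1))
        out=[]
        for i in range(n):
            s=d/n; out.append([round(s[0]*np.cos(ph)+s[1]*np.sin(ph),4),round(s[0]*np.sin(ph)-s[1]*np.cos(ph),4),round(-s[2],4),round(-dp/n,4)])
            ph+=dp/n
        p=np.array(w[:3]); print('->',w,n); print(str(out).replace(' ',''))
E
python3 - <<'E'
from h import *
a=cam('scene');b=cam('side')
cs=[onz(b,110+x/4,150+y/4,.045) for x,y in [(322,345),(420,410),(370,478),(265,404)]]
for i in range(4): print(cs[i],np.linalg.norm(cs[i]-cs[(i+1)%4]),np.degrees(np.arctan2(*(cs[(i+1)%4]-cs[i])[[1,0]])))
print(np.mean(cs,0))
sp=[onz(a,180+x/3.6,125+y/3.6,.086) for x,y in [(485,400),(597,348)]];print(sp)
print('phi',phi())
plan([(.16,-.55,.38,.285),(.40,-.36,.38,.5),(.43,0,.38,1.0),(.39,.22,.36,1.0)])
E
```

```text
[0.42163011 0.27843968 0.045     ] 0.08452292091289577 -116.37747027592977
[0.38407802 0.20271673 0.045     ] 0.05686756674245192 159.87816280023515
[0.33068146 0.22228018 0.045     ] 0.09059401116717317 62.961697108439914
[0.37186424 0.30297252 0.045     ] 0.05548425058608166 -26.241689800748055
[0.37706346 0.25160228 0.045     ]
[array([ 0.4611651 , -0.06415296,  0.086     ]), array([ 0.55048631, -0.05609108,  0.086     ])]
phi 0.28481487553610824
-> (0.16, -0.55, 0.38, 0.285) 3
[[np.float64(-0.0003),np.float64(-0.0007),np.float64(-0.0472),np.float64(-0.0001)],[np.float64(-0.0003),np.float64(-0.0007),np.float64(-0.0472),np.float64(-0.0001)],[np.float64(-0.0003),np.float64(-0.0007),np.float64(-0.0472),np.float64(-0.0001)]]
-> (0.4, -0.36, 0.38, 0.5) 6
[[np.float64(0.0473),np.float64(-0.0191),np.float64(-0.0),np.float64(-0.0358)],[np.float64(0.0479),np.float64(-0.0174),np.float64(-0.0),np.float64(-0.0358)],[np.float64(0.0485),np.float64(-0.0157),np.float64(-0.0),np.float64(-0.0358)],[np.float64(0.0491),np.float64(-0.014),np.float64(-0.0),np.float64(-0.0358)],[np.float64(0.0495),np.fl
[... 339 characters left out ...]
loat64(-0.0386),np.float64(-0.0),np.float64(-0.0714)],[np.float64(0.0369),np.float64(-0.036),np.float64(-0.0),np.float64(-0.0714)],[np.float64(0.0394),np.float64(-0.0333),np.float64(-0.0),np.float64(-0.0714)],[np.float64(0.0417),np.float64(-0.0304),np.float64(-0.0),np.float64(-0.0714)],[np.float64(0.0437),np.float64(-0.0274),np.float64(-0.0),np.float64(-0.0714)]]
-> (0.39, 0.22, 0.36, 1.0) 4
[[np.float64(0.0409),np.float64(-0.0381),np.float64(0.005),np.float64(-0.0)],[np.float64(0.0409),np.float64(-0.0381),np.float64(0.005),np.float64(-0.0)],[np.float64(0.0409),np.float64(-0.0381),np.float64(0.005),np.float64(-0.0)],[np.float64(0.0409),np.float64(-0.0381),np.float64(0.005),np.float64(-0.0)]]
```

Emit:
apply_moves --pt "0 0 -0.047 0" --pt "0 0 -0.047 0" --pt "0 0 -0.047 0" --pt "0.0567 -0.023 0 0" --pt "0.0567 -0.023 0 0" --pt "0.0567 -0.023 0 0" --pt "0.0567 -0.023 0 0" --pt "0.0567 -0.023 0 0" --jaw 1

```text
t: 1.35
tcp_pos: [0.4026, -0.3604, 0.3799]
eef_rot: [0.0, 0.99, 0.142, 0.0]
wrist_force: [0.3, -1.1, -0.0]
finger_gap: 0.0877
finger_force: 0.0
```

Emit:
apply_moves --pt "0.0138 -0.051 0 0" --pt "0.0138 -0.051 0 0" --pt "0.0138 -0.051 0 0" --pt "0.0138 -0.051 0 0" --pt "0.0138 -0.051 0 0" --pt "0.0138 -0.051 0 0" --pt "0.0138 -0.051 0 0" --pt "0.0138 -0.051 0 0"

```text
t: 2.35
tcp_pos: [0.3923, 0.0624, 0.38]
eef_rot: [0.0, 0.99, 0.142, 0.001]
wrist_force: [1.0, -0.2, 0.4]
finger_gap: 0.0881
finger_force: 0.0
```

Emit:
apply_moves --pt "0.0138 -0.051 0 0" --pt "0.0138 -0.051 0 0" --pt "0.0138 -0.051 0 0" --pt "0 0 0.04 -0.165" --pt "0 0 0.04 -0.165" --pt "0 0 0.03 -0.165" --pt "0 0 0 -0.165" --pt "0 0 0 -0.165"

```text
t: 3.35
tcp_pos: [0.3891, 0.2192, 0.2692]
eef_rot: [-0.0, 0.848, 0.529, -0.0]
wrist_force: [0.0, -0.3, 0.1]
finger_gap: 0.0882
finger_force: 0.0
```

Run:
```python
from h import *
s=observe();print(s['tcp_pos'],s['qpos'],phi())
b=cam('side');c=cam('wrist');a=cam('scene')
B=lambda x:cv2.resize(cv2.cvtColor(x['color'],cv2.COLOR_RGB2BGR),(600,450))
cv2.imwrite('pics/e.png',np.vstack([cv2.resize(B(b),(533,400)),]))
cv2.imwrite('pics/f.png',np.hstack([cv2.resize(B(b),(400,300)),cv2.resize(B(c),(400,300))]))
np.savez('shot.npz',b=b['color'],c=c['color'],a=a['color'])
cv2.imwrite('pics/e.png',cv2.resize(cv2.cvtColor(b['color'],cv2.COLOR_RGB2BGR),(800,600),interpolation=cv2.INTER_CUBIC))
cv2.imwrite('pics/w.png',cv2.resize(cv2.cvtColor(c['color'],cv2.COLOR_RGB2BGR),(800,600),interpolation=cv2.INTER_CUBIC))
```

```text
[0.38906227 0.21918943 0.26920187] [ 2.46089727e-01 -1.44875188e-01  1.87558357e+00  1.63073935e-05
  1.41191375e+00  7.01520258e-01] 1.1153634676597761
```

View pics/e.png

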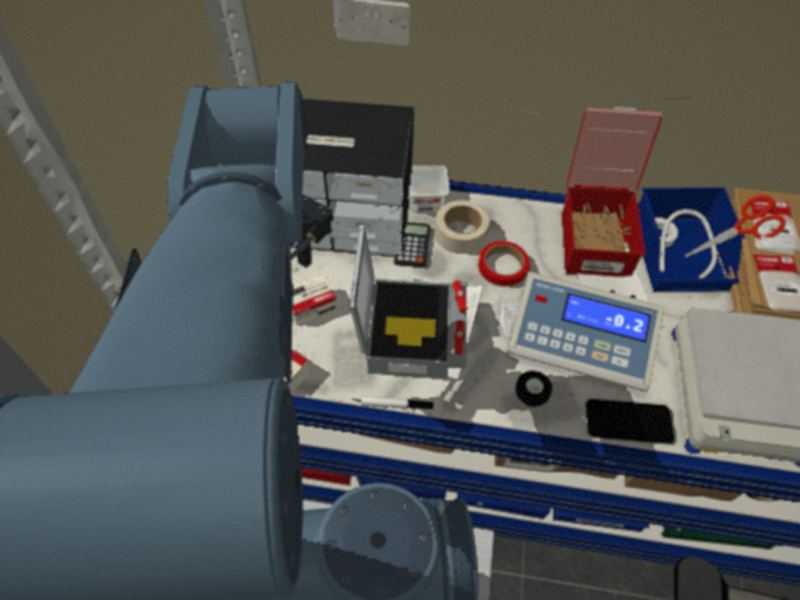

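View pics/w.png

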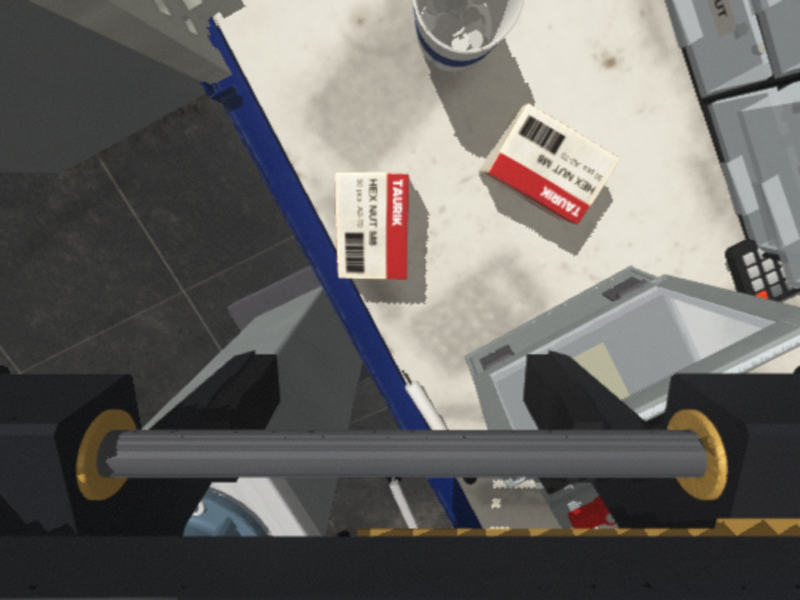

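Run:
```python
from h import *
c=cam('wrist');b=cam('side');a=cam('scene');f=1/1.42857
cs=[onz(c,x*f,y*f,.045) for x,y in [(335,172),(408,174),(408,279),(338,278)]]
for i in range(4): print(cs[i],np.linalg.norm(cs[i]-cs[(i+1)%4]),np.degrees(np.arctan2(*(cs[(i+1)%4]-cs[i])[[1,0]])))
print('carton',np.mean(cs,0))
def mask(x,kind):
    h=cv2.cvtColor(x['color'],cv2.COLOR_RGB2HSV).astype(int);H,S,V=h[...,0],h[...,1],h[...,2]
    return ((((H<8)|(H>172))&(S>150)&(V>70)) if kind=='r' else ((H>20)&(H<34)&(S>150)&(V>60))).astype(np.uint8)
for nm,x,box in(('side',b,(300,190,340,260)),('scene',a,(290,210,370,255))):
    for k in 'ry':
        m=mask(x,k);z=np.zeros_like(m);x0,y0,x1,y1=box;(z.__setitem__((slice(y0,y1),slice(x0,x1)),m[y0:y1,x0:x1])) if k=='r' else z.__setitem__((slice(180,265),slice(255,335)),m[180:265,255:335])
        n,l,st,ce=cv2.connectedComponentsWithStats(z)
        for i in range(1,n):
            if st[i,4]>15:
                print(nm,k,st[i],ce[i]); r=cv2.minAreaRect(cv2.findContours((l==i).astype(np.uint8),0,2)[0][0]);print(r)
cv2.imwrite('pics/g.png',np.hstack([cv2.resize(cv2.cvtColor(b['color'][150:270,235:345],cv2.COLOR_RGB2BGR),(405,440),interpolation=cv2.INTER_CUBIC),cv2.resize(cv2.cvtColor(a['color'][190:300,230:370],cv2.COLOR_RGB2BGR)[:, 0:98],(392,440),interpolation=cv2.INTER_CUBIC)]))
plan([(*np.mean(cs,0)[:2],.11,phi())])
```

```text
[0.37523791 0.30728766 0.045     ] 0.058417203238332674 -28.107955101339474
[0.42676547 0.27976531 0.045     ] 0.08615366494421314 -116.35674926932325
[0.38851678 0.20256756 0.045     ] 0.05969313080460865 152.58360826876336
[0.33552817 0.23005349 0.045     ] 0.08684457769613756 62.79015938511018
carton [0.38151208 0.2549185  0.045     ]
side r [317 197   9  22  98] [321.37755102 207.07142857]
((321.5293884277344, 207.38232421875), (21.801511764526367, 5.64019250869751), 77.47119140625)
side r [319 225   6   8  33] [321.42424242 228.18181818]
((321.48077392578125, 228.59617614746094), (4.3145551681518555, 7.648529052734375), 11.309932708740234)
side r [318 234   7  14  70] [320.81428571 240.34285714]
((321.0, 240.5), (13.0, 6.0), 90.0)
side y [269 221  36  22 578] [286.72491349 230.35640138]
((286.558349609375, 231.6827392578125), (35.26728820800781, 19.80668067932129), 4.0856170654296875)
scene r [347 217   7   7  16] [349.625 219.375]
((349.5, 219.5), (4.242640495300293, 7.071067810058594), 45.0)
-> (np.float64(0.3815120823980177), np.float64(0.2549185024296133), 0.11, np.float64(1.1071938480900965)) 3
[[np.float64(0.0095),np.float64(-0.0077),np.float64(0.0533),np.float64(-0.0)],[np.float64(0.0095),np.float64(-0.0077),np.float64(0.0533),np.float64(-0.0)],[np.float64(0.0095),np.float64(-0.0077),np.float64(0.0533),np.float64(-0.0)]]
```

View pics/g.png

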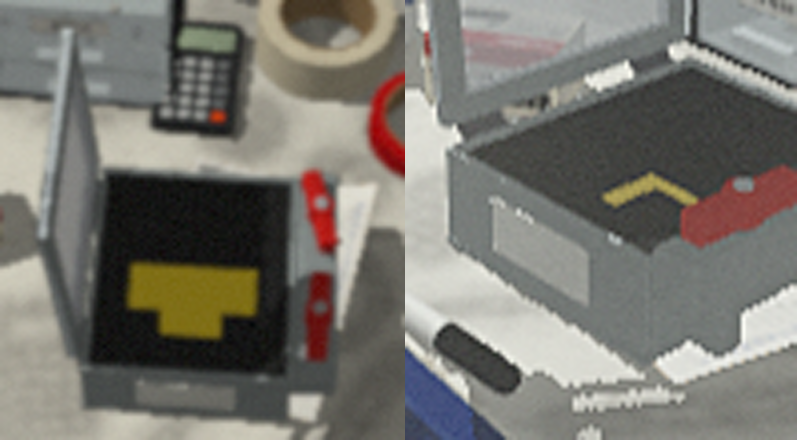

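Run:
```python
from h import *
b=cam('side');a=cam('scene')
S=lambda x,y,z:onz(b,235+x/3.682-.3,150+y/3.667-.3,z)
n,f=S(319,308,.085),S(320,203,.085)
fn,ff=[onz(a,180+x/3.6,125+y/3.6,.086) for x,y in [(485,400),(597,348)]]
nt=two(b,(235+319/3.682,150+308/3.667),a,(180+485/3.6,125+400/3.6));ft=two(b,(235+320/3.682,150+203/3.667),a,(180+597/3.6,125+348/3.6))
print('near',n,fn,nt);print('far',f,ff,ft,np.linalg.norm(f-n),np.linalg.norm(ff-fn))
l,r=S(130,264,.009),S(258,268,.009);print('recess far corners',l,r,np.linalg.norm(l-r))
print('stem',S(160,338,.02),S(222,338,.02),S(160,338,.009),S(222,338,.009))
# case top near edge corners z58: 
q=[S(86,362,.058),S(293,372,.058),S(105,170,.058),S(296,176,.058)]
for k in q: print('rim',k)
for P,nm in((n,f),'side'),((fn,ff),'scene'),((nt,ft),'tri'):
    d=P[1]-P[0];th=np.arctan2(d[1],d[0]);m=(P[0]+P[1])/2;print(nm,th,m[:2]+.09*np.array([-np.sin(th),np.cos(th)]))
d=l-r;th=np.arctan2(d[1],d[0])-np.pi/2;print('rec',th,((l+r)/2)[:2]-.0335*np.array([np.cos(th),np.sin(th)]))
# lid free edge (outer): crop points
print('lid free far/near corners px', [two(b,(235+x/3.682,150+y/3.667),a,p) for (x,y),p in [((44,232),(180+190/3.6,125+92/3.6)),((70,35),(180+422/3.6,125+42/3.6))]])
```

```text
near [ 0.46138776 -0.06272251  0.085     ] [ 0.4611651  -0.06415296  0.086     ] [ 0.46086425 -0.06378658  0.08559443]
far [ 0.55164811 -0.05379859  0.085     ] [ 0.55048631 -0.05609108  0.086     ] [ 0.55128788 -0.05489669  0.0850235 ] 0.09070041867332368 0.08968429861055598
recess far corners [0.52578358 0.08239203 0.009     ] [ 0.53828199 -0.01434964  0.009     ] 0.09754568232155192
stem [0.45778892 0.04839296 0.02      ] [0.46528823 0.00356125 0.02      ] [0.46436867 0.04934406 0.009     ] [0.47194428 0.00405622 0.009     ]
rim [0.40708339 0.09310009 0.058     ]
rim [ 0.42294573 -0.05091115  0.058     ]
rim [0.57508257 0.10979285 0.058     ]
rim [ 0.59342257 -0.0334608   0.058     ]
side 0.09854844046757384 [0.49766292 0.03130277]
scene 0.09001331821419804 [0.49773544 0.02951362]
tri 0.09799886698340776 [0.49727028 0.03022654]
rec 0.12848204501611793 [0.49880891 0.02972888]
lid free far/near corners px [array([0.40478119, 0.11554413, 0.21256894]), array([0.57393752, 0.12963845, 0.21113116])]
```

Emit:
apply_moves --pt "0.0088 -0.0077 0.05 0" --pt "0.0088 -0.0077 0.05 0" --pt "0.0088 -0.0077 0.05 0.005" --pt "0 0 0 0"

```text
t: 4.25
tcp_pos: [0.3772, 0.2524, 0.1165]
eef_rot: [-0.001, 0.851, 0.525, -0.004]
wrist_force: [-0.8, -0.7, 0.9]
finger_gap: 0.088
finger_force: 0.0
```

Run:
```python
from h import *
c=cam('wrist');s=observe();print(s['tcp_pos'],phi())
h=cv2.cvtColor(c['color'],cv2.COLOR_RGB2HSV)
P=np.array([.380,.254]);e=np.array([np.cos(1.1),np.sin(1.1)]);x=np.array([e[1],-e[0]])
for i,j in((1,1),(1,-1),(-1,-1),(-1,1)):
    print(proj(c,[*(P+.03*i*x+.044*j*e),.045]))
cv2.imwrite('pics/w2.png',cv2.cvtColor(c['color'],cv2.COLOR_RGB2BGR))
```

```text
[0.3794428  0.25286989 0.11909899] 1.105057490578049
[326.37944887 157.13956167]
[321.20268771 272.72052902]
[243.09842572 272.10776514]
[239.43821906 156.65506455]
```

View pics/w2.png

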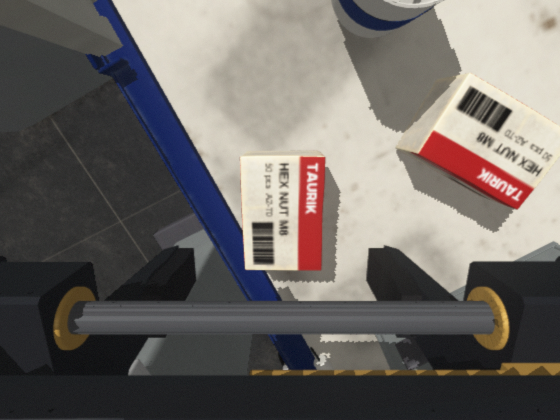

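Emit:
apply_moves --pt "0.0017 0.0006 0.035 0" --pt "0 0 0.035 0" --pt "0 0 0.022 0" --pt "0 0 0.009 0" --pt "0 0 0 0" --pt "0 0 0 0"

```text
t: 5.05
tcp_pos: [0.3832, 0.2548, 0.0203]
eef_rot: [0.0, 0.851, 0.525, 0.001]
wrist_force: [0.7, 0.8, 0.9]
finger_gap: 0.0883
finger_force: 0.0
```

Emit:
apply_moves --pt "0 0 0 0" --pt "0 0 0 0" --pt "0 0 0 0" --pt "0 0 0 0" --pt "0 0 0 0" --pt "0 0 0 0" --jaw -1

```text
t: 5.8
tcp_pos: [0.3815, 0.2545, 0.0188]
eef_rot: [-0.0, 0.851, 0.525, -0.0]
wrist_force: [-2.8, 0.9, 5.6]
finger_gap: 0.0603
finger_force: 30.0
```

Run:
```python
from h import *
s=observe();print(s['tcp_pos'],s['finger_gap'],s['finger_force'],phi())
```

```text
[0.38146611 0.25453259 0.01884238] 0.06028939708368821 29.998940248042345 1.1048119626086619
```

Emit:
apply_moves --pt "0 0 -0.02 0" --pt "0 0 -0.05 0" --pt "0 0 -0.055 0" --pt "0 0 -0.055 0" --pt "0 0 -0.055 0" --pt "0 0 -0.045 0" --pt "-0.036 0.0412 0 0" --pt "-0.036 0.0412 0 0"

```text
t: 6.8
tcp_pos: [0.4231, 0.1522, 0.2986]
eef_rot: [0.0, 0.851, 0.526, 0.0]
wrist_force: [0.8, 0.4, -3.7]
finger_gap: 0.06
finger_force: 30.0
```

Emit:
apply_moves --pt "-0.036 0.0412 0 0" --pt "-0.036 0.0412 0 0" --pt "-0.036 0.0412 0 0" --pt "-0.036 0.0412 0 0" --pt "0 0 0 -0.1423" --pt "0 0 0 -0.1423" --pt "0 0 0 -0.1423" --pt "0 0 0 -0.1423"

```text
t: 7.8
tcp_pos: [0.505, -0.0498, 0.2974]
eef_rot: [-0.001, 0.668, 0.744, -0.001]
wrist_force: [0.1, -0.2, -3.6]
finger_gap: 0.0601
finger_force: 30.0
```

Emit:
apply_moves --pt "0 0 0 0" --pt "0 0 0 0"

```text
t: 8.05
tcp_pos: [0.5053, -0.0497, 0.2981]
eef_rot: [-0.0, 0.671, 0.742, -0.0]
wrist_force: [-0.3, 1.1, -3.9]
finger_gap: 0.0607
finger_force: 30.0
```

Run:
```python
from h import *
c=cam('wrist');s=observe();print(s['tcp_pos'],phi(),s['finger_gap'],s['qpos'])
C=np.array([.498,.030]);th=.103;ex=np.array([np.cos(th),np.sin(th)]);ey=np.array([-ex[1],ex[0]])
W=lambda x,y,z:[*(C+x*ex+y*ey),z]
for p in [(-.0335,.0475,.009),(.0335,.0475,.009),(.0335,-.0475,.009),(-.0335,-.0475,.009),(-.0335,.0475,.054),(.0335,.0475,.054),(.0335,-.0475,.054),(-.0335,-.0475,.054),(-.045,-.09,.084),(.045,-.09,.084),(-.09,.075,.058),(.09,.075,.058)]: print(p,proj(c,W(*p)))
cv2.imwrite('pics/w3.png',cv2.resize(cv2.cvtColor(c['color'],cv2.COLOR_RGB2BGR),(800,600),interpolation=cv2.INTER_CUBIC))
```

```text
[ 0.50535382 -0.04963336  0.29825697] 1.6717360332811686 0.05997522170395906 [-3.31961466e-01 -1.76567365e-02  1.69912371e+00 -9.62683948e-05
  1.46087436e+00 -4.32890658e-01]
(-0.0335, 0.0475, 0.009) [254.92016377  76.24438692]
(0.0335, 0.0475, 0.009) [306.72855651  76.06180747]
(0.0335, -0.0475, 0.009) [305.3822966  150.61440222]
(-0.0335, -0.0475, 0.009) [256.66781369 150.75280865]
(-0.0335, 0.0475, 0.054) [251.72780977  70.60443669]
(0.0335, 0.0475, 0.054) [309.77550091  70.39686242]
(0.0335, -0.0475, 0.054) [308.07537093 153.70994629]
(-0.0335, -0.0475, 0.054) [253.88392906 153.86237315]
(-0.045, -0.09, 0.084) [242.92852408 192.72165589]
(0.045, -0.09, 0.084) [319.1717438  192.53433955]
(-0.09, 0.075, 0.058) [200.22805105  43.56808957]
(0.09, 0.075, 0.058) [361.21669941  42.95222087]
```

View pics/w3.png

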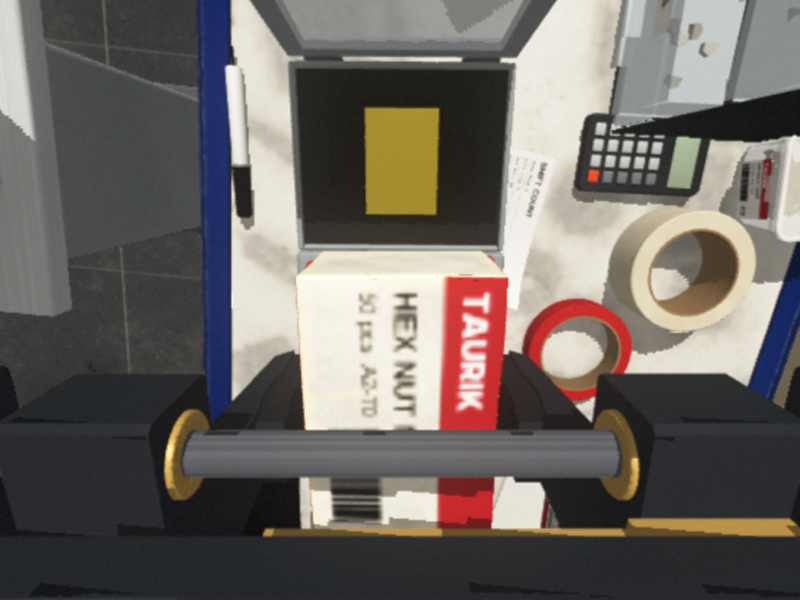

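```bash
cat > m.py <<'E'
from h import *
c=cam('wrist');ph=phi();s=observe();T=np.array(s['tcp_pos'])
h=cv2.cvtColor(c['color'],cv2.COLOR_RGB2HSV).astype(int)
m=((h[...,0]>20)&(h[...,0]<34)&(h[...,1]>140)&(h[...,2]>60)).astype(np.uint8)
n,l,st,ce=cv2.connectedComponentsWithStats(m[:180]);i=1+np.argmax(st[1:,4])
r=cv2.minAreaRect(np.argwhere(l==i)[:,::-1].astype(np.float32));print(r,st[i])
bx=np.array([onz(c,*p,.009)[:2] for p in cv2.boxPoints(r)])
for k in range(4): d=bx[(k+1)%4]-bx[k];print(bx[k],np.linalg.norm(d)*1e3,np.arctan2(d[1],d[0]))
print('pocket',bx.mean(0))
e=np.array([np.cos(ph),np.sin(ph)]);y=np.array([e[1],-e[0]])
f=.7;zt=T[2]-.0188+.045
for p in((300,275),(506,275),(508,277)):
    q=onz(c,p[0]*f,p[1]*f,zt)[:2]-T[:2];print('carton front corner tool xy',q@e,q@y)
E
python3 m.py
```

```text
((281.0, 112.5), (75.0, 52.0), 90.0) [ 255   75   53   76 3894]
[0.45986161 0.07528277] 67.21073972853925 0.10030488897463603
[0.52673452 0.08201304] 95.50166606240761 -1.4475369413377068
[ 0.53847622 -0.01276408] 71.50536418305124 -3.0408826977089434
[ 0.46733317 -0.01995321] 95.52861377316289 1.6490890859519183
pocket [0.49810138 0.03114463]
carton front corner tool xy 0.04283097669132793 -0.026641219777752127
carton front corner tool xy 0.0428007366623755 0.029887378142778524
carton front corner tool xy 0.042239038549845356 0.030471517196962228
```

Emit:
apply_moves --pt "0.041 0 0.03 0" --pt "0.041 0 0.03 0" --pt "0 0 0.05 0" --pt "0 0 0.05 0" --pt "0 0 0.03 0" --pt "0 0 0 0" --pt "0 0 0 0"

```text
t: 9.02
tcp_pos: [0.4982, 0.0317, 0.1101]
eef_rot: [0.001, 0.67, 0.742, 0.001]
wrist_force: [-0.5, -0.4, -4.0]
finger_gap: 0.0605
finger_force: 30.0
```

Run:
```python
from h import *
s=observe();print(s['tcp_pos'],phi(),s['wrist_force'])
plan([(.4973,.032,.066,1.672)])
```

```text
[0.49824531 0.03170818 0.11012054] 1.6734975169526096 [-0.46798147 -0.39202289 -4.01060775]
-> (0.4973, 0.032, 0.066, 1.672) 1
[[np.float64(0.0004),np.float64(-0.0009),np.float64(0.0441),np.float64(0.0015)]]
```

Emit:
apply_moves --pt "0.0003 -0.0006 0.02 0" --pt "0 0 0.012 0" --pt "0 0 0.005 0" --pt "0 0 0.005 0" --pt "0 0 0 0"

```text
t: 9.65
tcp_pos: [0.4965, 0.0321, 0.0668]
eef_rot: [-0.0, 0.67, 0.743, -0.0]
wrist_force: [-0.3, 0.8, -4.8]
finger_gap: 0.0602
finger_force: 30.0
```

Emit:
apply_moves --pt "0 0 0.007 0" --pt "0 0 0.007 0" --pt "0 0 0.007 0" --pt "0 0 0.007 0" --pt "0 0 0.005 0" --pt "0 0 0.003 0" --pt "0 0 0 0"

```text
t: 10.52
tcp_pos: [0.4964, 0.0322, 0.0305]
eef_rot: [-0.0, 0.67, 0.743, -0.0]
wrist_force: [0.7, -0.2, -4.2]
finger_gap: 0.0599
finger_force: 30.0
```

Emit:
apply_moves --pt "0 0 0.0015 0" --pt "0 0 0.0008 0" --pt "0 0 0 0" --pt "0 0 0 0"

```text
t: 11.02
tcp_pos: [0.4965, 0.0321, 0.0285]
eef_rot: [0.0, 0.67, 0.743, 0.0]
wrist_force: [0.3, 0.2, -3.6]
finger_gap: 0.0605
finger_force: 30.0
```

Emit:
apply_moves --pt "0 0 0 0" --pt "0 0 0 0" --pt "0 0 0 0" --pt "0 0 0 0" --jaw 0.65

```text
t: 11.52
tcp_pos: [0.4966, 0.0321, 0.0285]
eef_rot: [0.0, 0.67, 0.743, 0.0]
wrist_force: [0.5, 0.2, 0.6]
finger_gap: 0.0728
finger_force: 0.0
```

Emit:
apply_moves --pt "0 0 -0.02 0" --pt "0 0 -0.04 0" --pt "0 0 -0.05 0" --pt "-0.03 0 -0.055 0" --pt "-0.05 0 -0.055 0" --pt "0 0 -0.05 0" --pt "0 0 0 0"

```text
t: 12.4
tcp_pos: [0.5061, -0.0407, 0.2942]
eef_rot: [0.004, 0.67, 0.742, 0.002]
wrist_force: [0.1, 0.4, 0.7]
finger_gap: 0.0727
finger_force: 0.0
```

Run:
```python
from h import *
c=cam('wrist');s=observe();print(s['tcp_pos'],phi());a=cam('scene')
A=cv2.resize(cv2.cvtColor(c['color'],cv2.COLOR_RGB2BGR),(533,400)); Bm=cv2.resize(cv2.cvtColor(a['color'][120:290,220:372],cv2.COLOR_RGB2BGR),(267,300))
out=np.zeros((400,800,3),np.uint8);out[:,:533]=A;out[:300,533:]=Bm
cv2.imwrite('pics/v.png',out)
```

```text
[ 0.50477501 -0.03991467  0.2913808 ] 1.67351918405251
```

View pics/v.png

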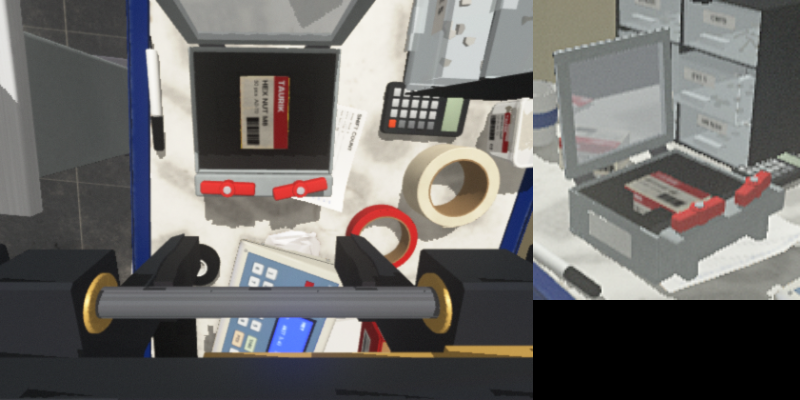

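Run:
```python
from h import *
b=cam('side');f=.7
for p in[(263,243),(400,255)]: print('cab',onz(b,p[0]*f,p[1]*f,0))
C=np.array([.4978,.0307]);th=.102;ey=np.array([-np.sin(th),np.cos(th)])
def tcp(t,r=.12):
    k=.079-r*np.cos(t)+.004*np.sin(t)+.009; return [*(C+k*ey),.062+r*np.sin(t)+.004*np.cos(t)]
p0=np.array(tcp(1.8)); 
print('start',p0)
plan([(p0[0],p0[1]+.006,.28,1.673),(p0[0],p0[1]+.006,p0[2],1.673)])
for t in np.linspace(1.65,0,13):
    p=np.array(tcp(t)); d=p-p0; print('%.2f'%t,p.round(4),'tx %.4f tz %.4f'%(d[:2]@ey,-d[2])); p0=p
```

```text
cab [0.67491572 0.37448812 0.        ]
cab [0.69115224 0.08010479 0.        ]
start [0.48566678 0.14924031 0.17795291]
-> (np.float64(0.48566678109432554), np.float64(0.1552403106691963), 0.28, 1.673) 4
[[np.float64(0.0488),np.float64(0.0006),np.float64(0.0021),np.float64(0.0003)],[np.float64(0.0488),np.float64(0.0006),np.float64(0.0021),np.float64(0.0003)],[np.float64(0.0488),np.float64(0.0006),np.float64(0.0021),np.float64(0.0003)],[np.float64(0.0488),np.float64(0.0006),np.float64(0.0021),np.float64(0.0003)]]
-> (np.float64(0.48566678109432554), np.float64(0.1552403106691963), np.float64(0.17795290732661104), 1.673) 2
[[np.float64(0.0),np.float64(0.0),np.float64(0.051),np.float64(0.0)],[np.float64(0.0),np.float64(0.0),np.float64(0.051),np.float64(0.0)]]
1.65 [0.4875 0.1317 0.1813] tx -0.0177 tz -0.0034
1.51 [0.4891 0.1153 0.182 ] tx -0.0165 tz -0.0007
1.38 [0.4908 0.0989 0.1805] tx -0.0164 tz 0.0015
1.24 [0.4925 0.0829 0.1767] tx -0.0161 tz 0.0038
1.10 [0.494  0.0676 0.1708] tx -0.0154 tz 0.0059
0.96 [0.4955 0.0533 0.1628] tx -0.0144 tz 0.0080
0.82 [0.4968 0.0402 0.1529] tx -0.0132 tz 0.0099
0.69 [0.498  0.0285 0.1412] tx -0.0117 tz 0.0116
0.55 [0.499  0.0186 0.1281] tx -0.0100 tz 0.0131
0.41 [0.4999 0.0105 0.1138] tx -0.0081 tz 0.0144
0.28 [0.5005 0.0044 0.0984] tx -0.0061 tz 0.0153
0.14 [5.009e-01 5.000e-04 8.240e-02] tx -0.0039 tz 0.0160
0.00 [ 0.5011 -0.0011  0.066 ] tx -0.0017 tz 0.0164
```

Emit:
apply_moves --pt "0.049 0 -0.002 0" --pt "0.049 0.001 0 0" --pt "0.049 0.001 0 0" --pt "0.051 0.001 0 0" --pt "0 0 0 0" --pt "0 0 0.05 0" --pt "0 0 0.05 0" --pt "0 0 0.01 0" --jaw -1

```text
t: 13.55
tcp_pos: [0.4832, 0.1568, 0.177]
eef_rot: [-0.003, 0.67, 0.742, -0.003]
wrist_force: [0.8, -0.9, 1.3]
finger_gap: 0.0008
finger_force: 0.0
```

Emit:
apply_moves --pt "0 0 0 0"

```text
t: 13.68
tcp_pos: [0.4863, 0.1573, 0.1813]
eef_rot: [-0.001, 0.67, 0.742, -0.001]
wrist_force: [0.1, -0.0, 0.9]
finger_gap: 0.0006
finger_force: 0.0
```

Emit:
apply_moves --pt "-0.013 0 0 0" --pt "-0.013 0 0 0" --pt "-0.0165 0 -0.001 0" --pt "-0.0164 0 0.0015 0" --pt "-0.016 0 0.004 0" --pt "-0.0154 0 0.006 0" --pt "-0.0144 0 0.008 0" --pt "-0.0132 0 0.01 0"

```text
t: 14.68
tcp_pos: [0.4986, 0.0395, 0.1523]
eef_rot: [-0.0, 0.67, 0.743, -0.0]
wrist_force: [-1.0, 1.0, 0.3]
finger_gap: 0.0004
finger_force: 0.6
```

Run:
```python
from h import *
s=observe();print(s['tcp_pos'],phi(),s['wrist_force'])
a=cam('scene');b=cam('side')
# lid silhouette: does the lid still cover its old place? compare with the earlier shot
o=np.load('shot.npz')['a'];d=np.abs(a['color'].astype(int)-o).sum(2)>60
print(d[140:160,235:295].mean(), d[150:200,240:250].mean())
```

```text
[0.49859997 0.03948955 0.15227921] 1.6738653026947596 [-0.9772939   1.00097802  0.34698373]
0.7383333333333333 0.48
```

Emit:
apply_moves --pt "-0.0117 0 0.0116 0" --pt "-0.01 0 0.0131 0" --pt "-0.0081 0 0.0144 0" --pt "-0.0061 0 0.0153 0" --pt "-0.0039 0 0.016 0" --pt "-0.0015 0 0.013 0" --pt "0 0 0 0"

```text
t: 15.65
tcp_pos: [0.5019, -0.0004, 0.0682]
eef_rot: [-0.001, 0.67, 0.743, -0.001]
wrist_force: [-0.4, -0.4, 0.2]
finger_gap: 0.0005
finger_force: 0.0
```

Emit:
apply_moves --pt "0 0 0.0015 0" --pt "0 0 0.0015 0" --pt "0 0 0 0"

```text
t: 16.02
tcp_pos: [0.5031, -0.0005, 0.0669]
eef_rot: [0.0, 0.67, 0.743, 0.0]
wrist_force: [0.3, 0.2, -0.8]
finger_gap: 0.0003
finger_force: 0.0
```

Emit:
apply_moves --pt "0 0 0.001 0" --pt "0 0 0.001 0" --pt "0 0 0 0"

```text
t: 16.4
tcp_pos: [0.5032, -0.0005, 0.0662]
eef_rot: [0.0, 0.67, 0.743, 0.0]
wrist_force: [-6.2, 1.2, 15.5]
finger_gap: 0.0004
finger_force: 7.4
```

Run:
```python
from h import *
C=np.array([.4978,.0307]);th=.102;ex=np.array([np.cos(th),np.sin(th)]);ey=np.array([-ex[1],ex[0]])
s=observe();p=np.array(s['tcp_pos'])[:2]-C;print('tcp case',p@ex,p@ey,phi())
f=lambda t,hx=17.5,hy=9:np.array([45,-90])+(24+hx*np.cos(t)-hy*np.sin(t))*np.array([np.cos(t),np.sin(t)])+(7.5+hx*np.sin(t)+hy*np.cos(t))*np.array([np.sin(t),-np.cos(t)])
q=np.array([86.5,-111.5]);
for t in np.linspace(0,1.57,9): n=f(t);print('%.2f'%t,n.round(1),'ty %.1f tx %.1f'%tuple(n-q));q=n
```

```text
tcp case 0.0022294336641565447 -0.031607020511953986 1.6742826709874252
0.00 [  86.5 -106.5] ty 0.0 tx 5.0
0.20 [  87.5 -101.7] ty 1.0 tx 4.8
0.39 [ 87.5 -96.7] ty 0.0 tx 4.9
0.59 [ 86.6 -91.9] ty -0.9 tx 4.8
0.79 [ 84.8 -87.3] ty -1.8 tx 4.6
0.98 [ 82.1 -83.2] ty -2.7 tx 4.1
1.18 [ 78.6 -79.7] ty -3.5 tx 3.5
1.37 [ 74.6 -76.9] ty -4.1 tx 2.8
1.57 [ 70. -75.] ty -4.5 tx 1.9
```

Emit:
apply_moves --pt "0 0 -0.02 0" --pt "0 0 -0.03 0" --pt "-0.04 0.042 0 0" --pt "-0.04 0.042 0 0" --pt "0 0 0 0" --pt "0 0 0.03 0" --pt "0 0 0.009 0" --pt "0 0 0 0"

```text
t: 17.4
tcp_pos: [0.5936, -0.0707, 0.075]
eef_rot: [-0.001, 0.67, 0.743, -0.0]
wrist_force: [0.0, -0.6, 2.1]
finger_gap: 0.0006
finger_force: 0.0
```

```bash
cat > st.py <<'E'
from h import *
C=np.array([.4978,.0307]);th=.102;ex=np.array([np.cos(th),np.sin(th)]);ey=np.array([-ex[1],ex[0]])
s=observe();p=np.array(s['tcp_pos'])[:2]-C;print('tcp case',(p@ex*1e3).round(1),(p@ey*1e3).round(1),s['tcp_pos'][2].round(4),phi().round(3),s['wrist_force'].round(1),s['t'])
def red(name):
    c=cam(name);h=cv2.cvtColor(c['color'],cv2.COLOR_RGB2HSV).astype(int)
    m=(((h[...,0]<8)|(h[...,0]>172))&(h[...,1]>140)&(h[...,2]>60)).astype(np.uint8)
    v,u=np.nonzero(m); P=np.array([onz(c,a,b,.084)[:2] for a,b in zip(u,v)]).reshape(-1,2)-C; X,Y=P@ex*1e3,P@ey*1e3
    for nm,x0 in(('far',45),('near',-45)):
        k=(np.hypot(X-x0,Y+90)<42)
        if k.sum()>12:
            Q=np.c_[X[k],Y[k]];w,V=np.linalg.eigh(np.cov(Q.T));d=V[:,1];print(name,nm,k.sum(),'centre',Q.mean(0).round(1),'angle',np.arctan2(d[1],d[0]).round(2),'len',(Q@d).ptp() if hasattr(Q,'ptp') else np.ptp(Q@d))
red('side');red('scene');red('wrist')
E
python3 st.py
```

```text
tcp case 85.0 -110.6 0.075 1.674 [ 0.  -0.6  2.1] 17.4
side far 85 centre [ 33.5 -89.4] angle -2.87 len 69.8072055071039
side near 123 centre [-51.1 -88.7] angle 3.1 len 69.98710167885338
scene far 56 centre [ 41.2 -91.6] angle -2.96 len 64.73367768778768
scene near 34 centre [-48.8 -88.9] angle 3.03 len 75.65404800278228
wrist far 4597 centre [ 46.  -87.7] angle -2.91 len 67.88731347734385
wrist near 3098 centre [-24.9 -87.2] angle -3.12 len 43.51148201985835
```

Emit:
apply_moves --pt "0.009 0.002 0 0" --pt "0.005 0 0 0" --pt "0.005 -0.001 0 0" --pt "0.0046 -0.0018 0 0" --pt "0.0041 -0.0027 0 0" --pt "0.0035 -0.0035 0 0" --pt "0.0028 -0.0041 0 0" --pt "0.0019 -0.0045 0 0"

```text
t: 18.55
tcp_pos: [0.5751, -0.0369, 0.0755]
eef_rot: [-0.0, 0.67, 0.743, 0.0]
wrist_force: [3.9, 1.7, 0.3]
finger_gap: 0.0004
finger_force: 1.5
```

```bash
python3 st.py
```

```text
tcp case 70.0 -75.1 0.0755 1.674 [3.9 1.7 0.3] 18.55
side near 123 centre [-51.1 -88.7] angle 3.1 len 69.98710167885338
scene far 41 centre [ 41.6 -78.4] angle 1.26 len 50.950803787111
scene near 40 centre [-47.6 -88.9] angle 3.07 len 66.0601997270094
wrist far 1029 centre [ 49.9 -61.3] angle 1.12 len 21.04538297753044
wrist near 3271 centre [-33.2 -82.5] angle 3.1 len 56.78835771980058
```

Emit:
apply_moves --pt "0.002 -0.004 0 0" --pt "0.001 -0.004 0 0" --pt "0 -0.003 0 0" --pt "0 0 0 0"

```text
t: 19.2
tcp_pos: [0.5692, -0.0357, 0.0768]
eef_rot: [0.005, 0.67, 0.742, 0.004]
wrist_force: [20.2, 2.6, -11.3]
finger_gap: 0.0006
finger_force: 10.0
```

```bash
python3 st.py
```

```text
tcp case 64.3 -73.3 0.0768 1.673 [ 20.2   2.6 -11.3] 19.2
side near 120 centre [-51.4 -88.7] angle 3.11 len 69.96255322033393
scene far 32 centre [ 41.4 -74.6] angle 2.13 len 43.63225785884771
scene near 41 centre [-49.5 -89.1] angle 3.08 len 66.063204077806
wrist far 942 centre [ 45.  -60.2] angle 1.14 len 19.848604742872013
wrist near 3253 centre [-36.4 -81.7] angle 3.11 len 61.1624548871475
```

Emit:
apply_moves --pt "0 0.012 0 0" --pt "0 0.008 0 0" --pt "0 0 -0.04 0" --pt "0 0 0 0"

```text
t: 19.85
tcp_pos: [0.5859, -0.034, 0.1183]
eef_rot: [0.002, 0.67, 0.743, 0.001]
wrist_force: [0.6, -1.1, 0.1]
finger_gap: 0.0005
finger_force: 0.0
```

```bash
python3 st.py
```

```text
tcp case 81.1 -73.3 0.1183 1.674 [ 0.6 -1.1  0.1] 19.85
side far 126 centre [ 38.3 -87.4] angle 1.53 len 61.97412073550317
side near 124 centre [-50.8 -88.8] angle 3.09 len 70.28100890328032
scene far 57 centre [ 42.9 -90.7] angle 1.63 len 61.45013423263879
scene near 34 centre [-47.7 -88.7] angle 3.05 len 64.99991621163721
wrist far 1347 centre [ 45.8 -69.9] angle 1.56 len 32.93157951821727
wrist near 3045 centre [-40.9 -85.5] angle 3.12 len 71.85421363397816
```

Emit:
apply_moves --pt "-0.013 -0.0557 0 0" --pt "-0.013 -0.0557 0 0" --pt "-0.013 -0.0557 0 0" --pt "0 0 0 0" --pt "0 0 0.03 0" --pt "0 0 0.013 0" --pt "0 0 0 0"

```text
t: 20.88
tcp_pos: [0.4213, -0.0888, 0.0715]
eef_rot: [-0.002, 0.67, 0.743, -0.0]
wrist_force: [-0.8, 0.8, 0.4]
finger_gap: 0.0002
finger_force: 0.0
```

```bash
python3 st.py|head -1
```

```text
tcp case -88.3 -111.1 0.0715 1.674 [-0.8  0.8  0.4] 20.875
```

Emit:
apply_moves --pt "0.009 0.002 -0.003 0" --pt "0.005 0 0 0" --pt "0.005 0.001 0 0" --pt "0.0046 0.0018 0 0" --pt "0.0041 0.0027 0 0" --pt "0.0035 0.0035 0 0" --pt "0.0028 0.0041 0 0" --pt "0.0019 0.0045 0 0"

```text
t: 22.02
tcp_pos: [0.4366, -0.0512, 0.0751]
eef_rot: [-0.001, 0.67, 0.743, -0.001]
wrist_force: [-12.0, -3.5, 5.0]
finger_gap: 0.0004
finger_force: 5.8
```

Emit:
apply_moves --pt "0.002 0.004 0 0" --pt "0.001 0.003 0 0" --pt "0 0.002 0 0" --pt "0 0 0 0"

```text
t: 22.52
tcp_pos: [0.4379, -0.0486, 0.0741]
eef_rot: [-0.007, 0.669, 0.743, -0.007]
wrist_force: [-39.3, -13.9, 26.6]
finger_gap: 0.0004
finger_force: 21.2
```

```bash
python3 st.py
```

```text
tcp case -67.6 -72.8 0.0741 1.676 [-39.3 -13.9  26.6] 22.525
side near 19 centre [ -52.2 -117.7] angle 2.92 len 16.18582711483465
scene far 94 centre [ 40.3 -90.7] angle 1.68 len 67.30510455694531
wrist far 4593 centre [ 40.2 -83. ] angle 1.72 len 80.70547231583839
wrist near 925 centre [-45.9 -58.8] angle 2.07 len 19.340946674686947
```

Stop reached. Back off, raise and check.

Emit:
apply_moves --pt "0 -0.012 0 0" --pt "0 -0.01 0 0" --pt "0 0 -0.05 0" --pt "-0.03 0 -0.05 0" --pt "-0.04 0 -0.05 0" --pt "-0.03 0 0 0" --pt "0 0 0 0" --pt "0 0 0 0"

```text
t: 23.68
tcp_pos: [0.4343, -0.1476, 0.2237]
eef_rot: [-0.001, 0.67, 0.743, 0.0]
wrist_force: [0.4, 0.2, 0.5]
finger_gap: 0.0004
finger_force: 0.0
```

```bash
python3 st.py
```

```text
tcp case -81.3 -170.9 0.2237 1.674 [0.4 0.2 0.5] 23.675
side far 127 centre [ 38.3 -87.5] angle 1.53 len 62.010025360563056
side near 159 centre [-51.  -89.8] angle 1.56 len 64.23274187161509
scene far 59 centre [ 43.4 -92. ] angle 1.61 len 61.33345092257486
scene near 37 centre [-47.1 -89.9] angle 1.63 len 60.81897313021029
wrist far 1562 centre [ 40.9 -88.7] angle 1.56 len 65.66947353431178
wrist near 1274 centre [-46.6 -88.5] angle 1.56 len 65.55387432067388
```

```bash
python3 -c "
from rig import *
print(sign_off())"
```

```text
the job is handed in; nothing more can be done
None
```

The carton is in the recess and flush, the lid is shut, and both turnbuttons measured about 1.56 rad across its edge. The arm was clear of everything and the job was handed in at about 24 s. The hand-in gave no verdict; I did not re-measure the cup and tape, but the arm made no unexpected contact.

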